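# Clip the lid back on the hardware box

## Robot

A 6-joint arm with a two-finger parallel gripper is mounted at the origin on a cart in front of the work surface, level with it; the furniture and walls round the work are solid. World frame = base frame: x ahead of the robot, y to its left, z up, the work surface at z = 0. Lengths are in mm, angles in rad, forces in N, time in s.
With the tool pointing down it reaches from about 275 to 850 mm from the base axis. Payload 5.2 kg.
Tool frame: the origin (TCP) lies on the centre line of the jaws, within the pads' length; the fingertips stand 25 mm ahead of it and the grasp point (between the pads) lies 6 mm ahead of it; z points along the fingers, y is the line along which they close (so a half turn about z gives the same grasp; the last joint's range is limited). The gripper opens to 85 mm and grips with 20 to 120 N. Pads are 22 mm wide; open, the fingers measure 114 mm over their backs; the gripper's body (76 mm by 85 mm) begins 54 mm behind the grasp point. The pads swing forward as they close: fully open they stand 13 mm farther back than shut.
Start: joints at [1.055, 0.259, 1.535, -0, 1.348, -0.203], TCP at [169.226, 523.324, 256.31] pointing down, gripper open.
Joint ranges: [-3.14, 3.14], [-0.91, 2.08], [0.19, 2.58], [-1.22, 4.36], [0.22, 2.71], [-3.12, 3.12]. Speed limits (rad/s): [2.57, 2.57, 3.14, 3.14, 3.14, 3.14].

## Interface

Orientations are given as a rotation vector (axis times angle).
In Python, from plant import env gives the robot as it stands.
- The arm moves only by the shell command python3 -m crank 'ROWS'. ROWS is JSON, a list of rows, each an object with "offset": the shift along the tool's x, y, z in units of 25 mm (1.0 is 25 mm), a list of three; "rot": the turn, a rotation vector about the tool's x, y, z in units of 6 degrees (1.0 is 6 degrees), a list of three; "jaw": the finger opening in mm, from 0 to 85.4. In form: [{"offset": [tx, ty, tz], "rot": [ax, ay, az], "jaw": jaw}, ...]. A call has 1 to 20 rows; each row shifts and turns the commanded pose from where the row before left it, along the tool's axes as they then stand; what a row does not reach is not made up. A row lasts 1/10 s, in which the tool goes at most 50 mm and 8.59 degrees, less where a joint would pass 70% of its speed; a pose out of reach is approached as far as the arm can. A call is refused whole if a number of a shift passes 1 or a number of a turn 1, either way. A call with a gripper value outside its range is refused whole. The fingers move at their own pace and stop on an object; the grip force is fixed at half the most. Time passes only in rows, so rows that do not move let the fingers close. It gives the time, the measured TCP pose, the force, the opening and the grip force at its end, in the units of the state.
- env.get_state(): the state, without advancing time (a new reading comes with each control period).
- env.snapshot(name): name is "scene" or "top"; returns (picture, depth): 400x640x3 uint8, red, green, blue; 400x640 float32, mm along the optical axis (not along the pixel's ray), 0 where there is no reading.
- env.get_calibration(name): a dict with "fov_y" (degrees; the focal length in pixels is half the picture's height over the tangent of half this angle, whatever the lens; pixels are square), "cx", "cy" (the principal point, pixels), "extrinsics" (4x4, takes a point from world to camera coordinates). Camera axes: x right, y down, z forward; pixel columns grow to the right and rows downward; lengths in mm; the calibration is good to about 2 mm. A picture is of the moment at which its call begins. get_calibration takes no time and is no camera call.
- env.finish_job(): hands the job in; it is judged then, once.
The state is a dict: "t": time; "qpos": joint angles; "joint_velocities": joint speeds; "joint_efforts": joint torques, N m; "ee_pos": TCP position; "ee_rot": TCP orientation; "wrist_force": force on the tool from outside, world axes, zero at the start; "wrist_torque": the same for the moment, N m; "grip_width": finger opening in mm; "grasp_force": force on a finger pad.
Only numpy, scipy, OpenCV 4.12 (cv2) and the standard library are available. Lean on these libraries where they do the work, as an engineer would, in place of code of your own. Each camera call takes 0.05 s, during which the arm holds its last target. There are 200 camera calls.

## Task

Close the open blue hardware box: take the blue lid out of the lid rack, where it stands on edge, lay it down flat on the bench with its handle up and let go of it, so that you can take it again by the handle and put it on the blue box. Press the lid down at both ends until it is fully home and both spring clips have snapped over it. Leave the red lid in the rack and do not disturb the other things on the bench.

Things in the scene. Friction and masses are not known exactly. Their poses are not given: they have to be found in the camera images.
- blue_lid: Loose blue lid: plate 112 (x) by 170 (y) by 8 mm (z), 150 g, the same either way round. Origin: centre of its flat underside, z towards the handle side. Bar handle on top along y: 16 mm wide (x), 80 mm long, 22 to 36 mm above the underside. At the start it stands on a long edge (its -x edge up) in a slot of the rack, handle facing away from the robot, leaning by a few degrees at most.
- blue_lid_handle (a point): Point in the handle bar, 32 mm above the lid's underside on its centre line, where to hold it (tool along the lid's -z, fingers closing along its x). The handle's two feet are 12 mm long, at y = +-34 mm.
- blue_lid_end_a (a point): Point on the top face of the blue lid, on its centre line, 62 mm from the middle towards +y (8 mm above the underside): a place to press, marked by a grey pad.
- blue_lid_end_b (a point): The same at the other end, 62 mm towards -y.
- blue_box: Open blue box of bolts and nuts, 124 (x) by 182 mm (y), standing firm. Origin: centre of its underside, z up. A lid fully home lies on a ledge 60 mm above the underside, centred, long axis along the box's; the mouth there is 116 by 174 mm. Flared rims along the long sides, up to 81 mm high, guide it in.
- blue_box_clip_left (a joint): Angle of the black spring clip in the middle of the box's +y end: 0 at rest and when snapped over the lid, about 0.1 rad while the lid pushes it outward. 36 mm wide, 92 mm high; its nose (underside 69 mm high) overhangs the lid by 4 mm, with a slanting lead-in above. A lid just laid on rests on the slants, underside about 75 mm high; pushing it past takes 5 to 15 N an end.
- blue_box_clip_right (a joint): The same for the clip in the middle of the box's -y end.
- lid_rack: Lid rack standing firm: plywood board 130 (x) by 200 (y) by 12 mm with two slots along y at x = -36 and +36 mm, each between two wire hoops that reach 57 mm above the bench. Origin: centre of the board's underside. A lid standing in it reaches 124 mm above the bench; lift it straight up by 60 mm to free it, 120 mm to clear the other.
- red_lid: Bystander: a red lid of the same make, standing in the other slot of the rack. Belongs to the red box.
- duct_tape: Bystander: roll of grey duct tape lying flat at the back of the bench, 103 mm across, 48 mm high, origin under its centre.
- tape_measure: Bystander: tape measure, 84 x 36 x 60 mm, at the front right, origin under its centre.
- wrench: Bystander: steel wrench 190 mm long, lying at the front edge on the left.
- screwdriver_2: Bystander: black screwdriver 179 mm long, lying at the front edge on the right.

How it is judged (in metres and radians):
On the way:
1. the blue lid lies flat on the bench with its handle up, let go (angle between blue_lid's own z axis and vertical below 0.08 rad and height (world z) of blue_lid below 0.008 m and contact force between blue_lid and the fingers below 0.2 N), for 0.2 s.
At the end, for the whole second after the job is handed in: The blue lid lies at rest in the mouth of the blue box, handle up, centred within 6 mm, both its ends fully down (top face no more than 2.5 mm above its seated height of 68 mm), and both clips have sprung back upright over it (within 0.03 rad) (z of blue_lid_end_a in the frame of blue_box between 0.064 and 0.0705 m and z of blue_lid_end_b in the frame of blue_box between 0.064 and 0.0705 m and horizontal distance between blue_lid and blue_box below 0.006 m and angle between blue_lid's own z axis and vertical below 0.05 rad and value of joint each of blue_box_clip_left, blue_box_clip_right below 0.03 rad and linear speed of blue_lid below 0.02 m/s); the robot touches nothing.
It fails at once if the red lid is lifted out, knocked over or shoved along the rack (moved more than 30 mm) (distance of red_lid from where it was at the start of the episode above 0.03 m).
It fails at once if a bystander is moved more than 30 mm (distance of any of duct_tape, tape_measure, wrench, screwdriver_2 from where it was at the start of the episode above 0.03 m).
It also fails if it takes over 72 s, if anything falls off the work surface, if the arm or the gripper's body presses on something with over 40 N, if the wrist force passes 120 N, or if a joint passes its speed limit or range.

## Working session

There is one attempt and no reset: what is moved stays moved. The work goes in short steps, Python scripts to look and compute and a shell command to move; the robot and the scene stay as the last step left them, time stands still between calls to the robot, and variables do not carry over. Pictures are saved under pics/ and viewed, at most 10 in all, crops included, and the job is handed in when it is done.

```bash
mkdir -p pics; ls; cat > h.py <<'E'
import numpy as np, cv2
from plant import env
from scipy.spatial.transform import Rotation as R
def snap(n,save=None):
    p,d=env.snapshot(n)
    if save: cv2.imwrite('pics/'+save,p[:,:,::-1])
    return p,d
def cal(n):
    c=env.get_calibration(n); f=200/np.tan(np.radians(c['fov_y'])/2)
    return f,c['cx'],c['cy'],np.array(c['extrinsics'])
def cloud(n,d):
    f,cx,cy,E=cal(n); v,u=np.mgrid[:400,:640]
    P=np.stack([(u-cx)/f*d,(v-cy)/f*d,d],-1)
    W=(P-E[:3,3])@E[:3,:3]
    W[d==0]=np.nan
    return W
E
python3 - <<'E'
from h import *
for n in('scene','top'):
    p,d=snap(n,n+'0.png'); c=env.get_calibration(n); print(n,c['fov_y'],c['cx'],c['cy'],np.round(c['extrinsics'],3).tolist(), (d>0).mean()); np.save(n+'0.npy',d)
s=env.get_state(); print(s)
E
```

```text
pics
scene 55.518089185403745 323.8570584959423 202.5744857258446 [[0.506, -0.863, -0.003, -280.128], [-0.503, -0.292, -0.814, 317.291], [0.701, 0.413, -0.581, 887.098], [0.0, 0.0, 0.0, 1.0]] 0.9958515625
top 42.45040056905799 322.64047163295146 203.53391833014393 [[0.011, -1.0, 0.025, -54.893], [-0.991, -0.014, -0.131, 515.67], [0.132, -0.023, -0.991, 1507.951], [0.0, 0.0, 0.0, 1.0]] 0.9963125
{'t': 0.1, 'qpos': array([ 1.05515033e+00,  2.59301767e-01,  1.53598030e+00,  3.93340830e-05,
        1.34798378e+00, -2.02791340e-01]), 'joint_velocities': array([ 0.00045413, -0.00048034, -0.00394718, -0.00050706,  0.00046714,
       -0.00128143]), 'joint_efforts': array([ 2.27868957e-03, -4.46968210e+01, -2.91252708e+01, -2.84304087e-04,
        6.16481251e-03, -1.96353334e-06]), 'ee_pos': array([169.02264732, 522.93569462, 255.53807545]), 'ee_rot': array([-4.89345378e-01, -3.10261480e+00,  2.43882792e-03]), 'wrist_force': array([ 0.02507326, -0.066898  , -0.11878022]), 'wrist_torque': array([-0.01117982,  0.023346  , -0.00409494]), 'grasp_force': 0.0, 'grip_width': 85.44070100763167}
```

View pics/scene0.png

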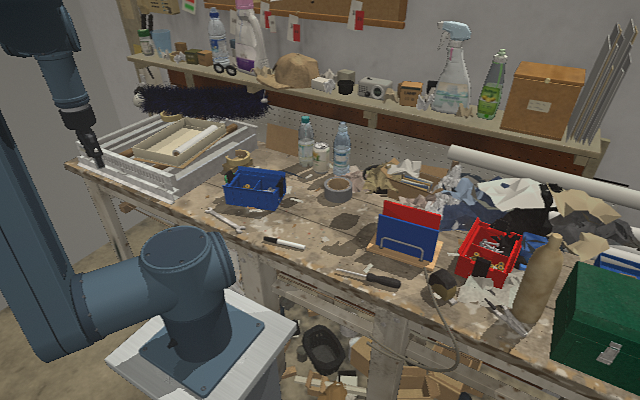

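View pics/top0.png

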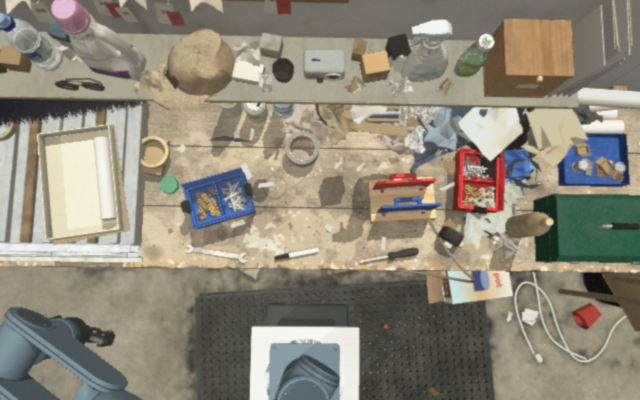

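The scene view shows the blue box at (255,188), the rack at (408,240) with the blue lid in the near slot and the red one behind it. In the top view the box is at (219,199), the blue lid's edge at (408,207) and the red lid's at (404,182). The bench between box and rack is free around (315,205), with the tape roll at (302,150) and a pen at (297,253).

```bash
cat >> h.py <<'E'
def mask(p,col):
    h=cv2.cvtColor(p,cv2.COLOR_RGB2HSV); H,S,V=h[...,0],h[...,1],h[...,2]
    if col=='blue': return (H>100)&(H<128)&(S>130)&(V>40)
    return ((H<6)|(H>174))&(S>150)&(V>60)
def box(m,x0,y0,x1,y1):
    o=np.zeros_like(m); o[y0:y1,x0:x1]=m[y0:y1,x0:x1]; return o
def rect(P):
    (c,s,a)=cv2.minAreaRect(P[:,:2].astype(np.float32)); return np.round(c,1),np.round(s,1),round(a,2)
E
python3 - <<'E'
from h import *
pt,dt=cv2.imread('pics/top0.png')[:,:,::-1].copy(),np.load('top0.npy')
ps,ds=cv2.imread('pics/scene0.png')[:,:,::-1].copy(),np.load('scene0.npy')
Wt,Ws=cloud('top',dt),cloud('scene',ds)
def rep(n,P): print(n,len(P),'pct',np.round(np.nanpercentile(P,[2,50,98],axis=0),1).tolist())
for nm,W,p,b in(('box top',Wt,pt,(175,160,265,235)),('box scene',Ws,ps,(215,160,295,215))):
    P=W[box(mask(p,'blue'),*b)]; P=P[~np.isnan(P[:,0])]; rep(nm,P)
    for lo,hi in((70,90),(50,90)):
        Q=P[(P[:,2]>lo)&(P[:,2]<hi)]; print(lo,rect(Q))
for nm,W,p,b in(('lid top',Wt,pt,(365,190,450,225)),('lid scene',Ws,ps,(370,205,445,270))):
    P=W[box(mask(p,'blue'),*b)]; P=P[~np.isnan(P[:,0])]; rep(nm,P)
    Q=P[(P[:,2]>112)]; rep(' top edge',Q); print(rect(Q)) 
    if nm=='lid scene':
        Q=P[(P[:,2]<118)&(P[:,2]>15)]; A=np.c_[Q[:,1:],np.ones(len(Q))]; c,*_=np.linalg.lstsq(A,Q[:,0],rcond=None); r=Q[:,0]-A@c; k=abs(r)<4; c,*_=np.linalg.lstsq(A[k],Q[k,0],rcond=None); print('plane x= a*y+b*z+c',c,k.sum())
P=Wt[box(mask(pt,'red'),365,165,450,192)]; rep('red',P[P[:,2]>112])
P=Wt[130:170,280:325].reshape(-1,3); rep('tape',P[P[:,2]>35])
P=Ws[190:200,300:320].reshape(-1,3);rep('bench',P)
P=Wt[185:230,280:360].reshape(-1,3);rep('free',P)
P=Wt[246:262,270:325].reshape(-1,3);rep('pen area',P)
P=Wt[170:222,366:376].reshape(-1,3);rep('rack left edge',P)
# bench front
print(np.round(Wt[225:285:6,320],0).tolist())
E
python3 - <<'E'
import cv2
a=cv2.imread('pics/top0.png'); b=cv2.imread('pics/scene0.png')
import numpy as np
c=np.vstack([cv2.resize(a[130:270,170:460],(800,386)),])
d=cv2.resize(b[150:290,210:530],(480,210))
cv2.imwrite('pics/c.png',np.vstack([c,np.hstack([d,np.zeros((210,320,3),np.uint8)])]))
E
```

```text
box top 702 pct [[443.3, 162.0, -2.1], [485.5, 266.8, 58.6], [581.6, 351.7, 84.1]]
70 (array([520.7, 256. ]), array([127.8, 173.9]), 17.04)
50 (array([520.2, 257.5]), array([127.8, 178.4]), 17.04)
box scene 1859 pct [[437.6, 159.3, 2.2], [503.3, 259.7, 43.5], [598.5, 356.3, 78.7]]
70 (array([520.3, 258.5]), array([140.1, 182.9]), 17.11)
50 (array([519.7, 260.4]), array([140.2, 186.9]), 17.09)
lid top 210 pct [[495.0, -368.8, 69.6], [504.7, -297.1, 120.0], [531.0, -223.2, 128.6]]
 top edge 126 pct [[494.8, -370.6, 117.0], [501.6, -291.2, 122.9], [507.9, -219.9, 129.2]]
(array([ 502.8, -296.5]), array([  7.7, 159.8]), 4.09)
lid scene 1712 pct [[489.4, -380.1, 16.2], [496.9, -303.7, 77.8], [503.6, -220.3, 123.1]]
 top edge 273 pct [[490.1, -379.9, 112.6], [497.8, -303.8, 119.8], [507.3, -220.3, 124.8]]
(array([ 499.5, -298.7]), array([ 13.5, 167.2]), 4.33)
plane x= a*y+b*z+c [-6.99013934e-02  9.47998142e-03  4.74731946e+02] 1509
red 166 pct [[565.9, -360.2, 112.9], [572.5, -281.1, 122.8], [579.6, -204.1, 129.9]]
tape 483 pct [[635.8, -32.1, 36.0], [691.9, 10.8, 46.3], [739.4, 64.4, 54.3]]
bench 200 pct [[595.9, 67.4, -5.1], [630.9, 104.9, -1.8], [667.2, 144.5, 2.3]]
free 3600 pct [[443.9, -157.7, -9.4], [510.6, -40.3, -0.4], [577.3, 77.6, 7.1]]
pen area 880 pct [[344.7, -52.1, -7.2], [367.2, 26.5, 0.9], [390.6, 105.7, 18.9]]
rack left edge 520 pct [[470.9, -209.3, -6.7], [546.7, -195.4, 6.9], [625.3, -182.0, 32.2]]
[[455.0, -42.0, 2.0], [437.0, -42.0, -7.0], [418.0, -42.0, 1.0], [400.0, -42.0, -3.0], [382.0, -43.0, 0.0], [364.0, -43.0, -3.0], [346.0, -43.0, -5.0], [328.0, -43.0, -0.0], [308.0, -60.0, -851.0], [281.0, -61.0, -852.0]]
```

View pics/c.png

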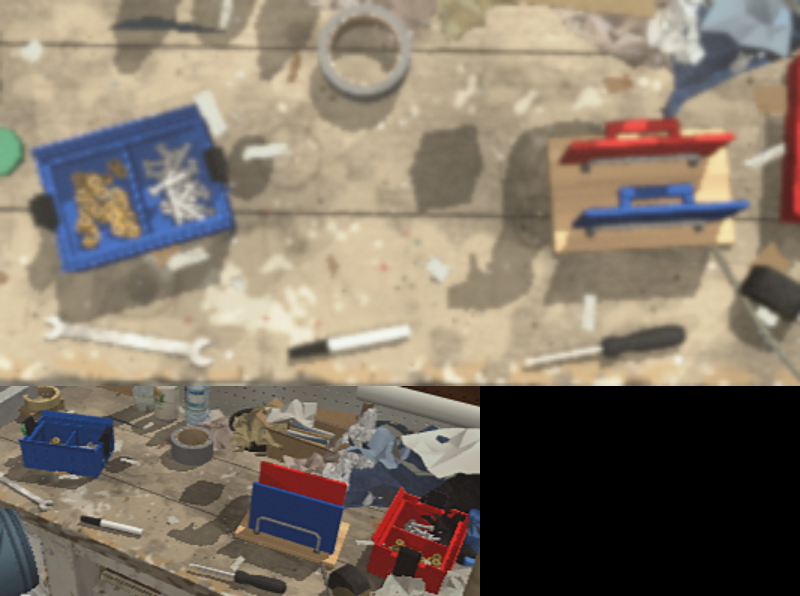

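In the crop, the box long axis is tilted (yaw about +17°), with its clips at crop (42,210) and (217,163). The blue lid's edge runs (575,215)–(748,205) with its handle on the far side. From the clouds: box centre about (520,258), lid top centre about (501,-299) with yaw about +4°. Next I'll turn the tool and travel to a point above the lid.

```bash
python3 -m crank '[{"offset":[0,0,-0.2],"rot":[0,0,0.944],"jaw":40},{"offset":[0,0,-0.2],"rot":[0,0,0.944],"jaw":40},{"offset":[0,0,-0.2],"rot":[0,0,0.944],"jaw":40},{"offset":[0,0,-0.2],"rot":[0,0,0.944],"jaw":40},{"offset":[0,0,-0.2],"rot":[0,0,0.944],"jaw":40},{"offset":[0,0,-0.2],"rot":[0,0,0.944],"jaw":40},{"offset":[0,0,-0.2],"rot":[0,0,0.944],"jaw":40},{"offset":[0,0,-0.2],"rot":[0,0,0.944],"jaw":40},{"offset":[0,0,-0.2],"rot":[0,0,0.944],"jaw":40},{"offset":[0,0,-0.2],"rot":[0,0,0.944],"jaw":40},{"offset":[0,0,-0.2],"rot":[0,0,0.944],"jaw":40},{"offset":[0,0,-0.2],"rot":[0,0,0.944],"jaw":40}]'
cat > st.py <<'E'
from h import *
import json,sys
s=env.get_state(); r=R.from_rotvec(s['ee_rot']).as_matrix()
print('t',round(s['t'],2),'q',np.round(s['qpos'],3).tolist(),'p',np.round(s['ee_pos'],1).tolist(),'F',np.round(s['wrist_force'],1).tolist(),'w',round(s['grip_width'],1),'g',round(s['grasp_force'],1)); print('R',np.round(r,3).tolist())
open('log.jsonl','a').write(json.dumps([s['qpos'].tolist(),s['ee_pos'].tolist(),s['ee_rot'].tolist()])+'\n')
if len(sys.argv)>3:
    D=r.T@(np.array([float(x) for x in sys.argv[1:4]])-s['ee_pos'])/25; print('need units',np.round(D,3))
E
python3 st.py 501 -299 310
```

```text
t: 1.3
ee_pos: [169.1, 523.1, 316.0]
ee_rot: [2.145, 2.295, -0.002]
wrist_force: [-0.7, -0.6, -0.2]
grip_width: 40.2
grasp_force: 0.0
t 1.3 q [1.055, 0.226, 1.432, -0.0, 1.484, 0.988] p [169.1, 523.1, 316.0] F [-0.7, -0.6, -0.2] w 40.2 g 0.0
R [[-0.068, 0.998, -0.001], [0.998, 0.068, -0.001], [-0.001, -0.001, -1.0]]
need units [-33.705  11.023   0.265]
```

```bash
python3 -m crank '[{"offset":[-0.991,0.324,0],"rot":[0,0,0],"jaw":40},{"offset":[-0.991,0.324,0],"rot":[0,0,0],"jaw":40},{"offset":[-0.991,0.324,0],"rot":[0,0,0],"jaw":40},{"offset":[-0.991,0.324,0],"rot":[0,0,0],"jaw":40},{"offset":[-0.991,0.324,0],"rot":[0,0,0],"jaw":40},{"offset":[-0.991,0.324,0],"rot":[0,0,0],"jaw":40},{"offset":[-0.991,0.324,0],"rot":[0,0,0],"jaw":40},{"offset":[-0.991,0.324,0],"rot":[0,0,0],"jaw":40},{"offset":[-0.991,0.324,0],"rot":[0,0,0],"jaw":40},{"offset":[-0.991,0.324,0],"rot":[0,0,0],"jaw":40},{"offset":[-0.991,0.324,0],"rot":[0,0,0],"jaw":40},{"offset":[-0.991,0.324,0],"rot":[0,0,0],"jaw":40},{"offset":[-0.991,0.324,0],"rot":[0,0,0],"jaw":40},{"offset":[-0.991,0.324,0],"rot":[0,0,0],"jaw":40},{"offset":[-0.991,0.324,0],"rot":[0,0,0],"jaw":40},{"offset":[-0.991,0.324,0],"rot":[0,0,0],"jaw":40},{"offset":[-0.991,0.324,0],"rot":[0,0,0],"jaw":40}]' >/dev/null
python3 st.py
python3 -m crank '[{"offset":[-0.991,0.324,0],"rot":[0,0,0],"jaw":40},{"offset":[-0.991,0.324,0],"rot":[0,0,0],"jaw":40},{"offset":[-0.991,0.324,0],"rot":[0,0,0],"jaw":40},{"offset":[-0.991,0.324,0],"rot":[0,0,0],"jaw":40},{"offset":[-0.991,0.324,0],"rot":[0,0,0],"jaw":40},{"offset":[-0.991,0.324,0],"rot":[0,0,0],"jaw":40},{"offset":[-0.991,0.324,0],"rot":[0,0,0],"jaw":40},{"offset":[-0.991,0.324,0],"rot":[0,0,0],"jaw":40},{"offset":[-0.991,0.324,0],"rot":[0,0,0],"jaw":40},{"offset":[-0.991,0.324,0],"rot":[0,0,0],"jaw":40},{"offset":[-0.991,0.324,0],"rot":[0,0,0],"jaw":40},{"offset":[-0.991,0.324,0],"rot":[0,0,0],"jaw":40},{"offset":[-0.991,0.324,0],"rot":[0,0,0],"jaw":40},{"offset":[-0.991,0.324,0],"rot":[0,0,0],"jaw":40},{"offset":[-0.991,0.324,0],"rot":[0,0,0],"jaw":40},{"offset":[-0.991,0.324,0],"rot":[0,0,0],"jaw":40},{"offset":[-0.991,0.324,0],"rot":[0,0,0],"jaw":40},{"offset":[0,0,0],"rot":[0,0,0],"jaw":40},{"offset":[0,0,0],"rot":[0,0,0],"jaw":40}]' >/dev/null
python3 st.py 501 -299 120
```

```text
t 3.0 q [0.004, -0.15, 1.827, 0.0, 1.465, -0.068] p [336.7, 112.1, 316.1] F [-0.5, 0.2, -0.5] w 40.2 g 0.0
R [[-0.072, 0.997, -0.0], [0.997, 0.072, 0.0], [0.0, -0.0, -1.0]]
t 4.9 q [-0.723, 0.293, 1.345, 0.0, 1.505, -0.794] p [504.0, -297.1, 315.3] F [0.5, 0.4, -0.4] w 39.9 g 0.0
R [[-0.071, 0.997, -0.001], [0.997, 0.071, 0.002], [0.002, -0.001, -1.0]]
need units [-0.079 -0.114  7.814]
```

```bash
python3 -m crank '[{"offset":[-0.08,-0.11,0.8],"rot":[0,0,0],"jaw":40},{"offset":[0,0,0.8],"rot":[0,0,0],"jaw":40},{"offset":[0,0,0.8],"rot":[0,0,0],"jaw":40},{"offset":[0,0,0.8],"rot":[0,0,0],"jaw":40},{"offset":[0,0,0.8],"rot":[0,0,0],"jaw":40},{"offset":[0,0,0.8],"rot":[0,0,0],"jaw":40},{"offset":[0,0,0.8],"rot":[0,0,0],"jaw":40},{"offset":[0,0,0.8],"rot":[0,0,0],"jaw":40},{"offset":[0,0,0.8],"rot":[0,0,0],"jaw":40},{"offset":[0,0,0.6],"rot":[0,0,0],"jaw":40},{"offset":[0,0,0],"rot":[0,0,0],"jaw":40}]'
python3 - <<'E'
from h import *
from scipy.optimize import least_squares
import json
L=[json.loads(l) for l in open('log.jsonl')]
L.append([[1.05515,.2593,1.53598,0,1.34798,-.20279],[169.0,522.9,255.5],0])
# planar with q4=0: r,z
def fk(p,q):
    d1,a2,d4,dt,lat,a3=p
    r=a2*np.sin(q[1])+a3*np.cos(q[1]+q[2])+d4*np.sin(q[1]+q[2])+dt*np.sin(q[1]+q[2]+q[4])
    z=d1+a2*np.cos(q[1])-a3*np.sin(q[1]+q[2])+d4*np.cos(q[1]+q[2])+dt*np.cos(q[1]+q[2]+q[4])
    c,s=np.cos(q[0]),np.sin(q[0])
    return np.array([r*c-lat*s,r*s+lat*c,z])
f=lambda p:np.concatenate([fk(p,np.array(l[0]))-l[1] for l in L])
s=env.get_state(); L.append([s['qpos'].tolist(),s['ee_pos'].tolist(),0])
g=least_squares(lambda p:np.r_[f(p),0.01*(p[5]),.01*(p[3]-200)],[200,425,392,200,110,0]); print(np.round(g.x,1),np.abs(f(g.x)).max())
E
```

```text
t: 6.0
ee_pos: [500.2, -297.1, 119.4]
ee_rot: [-2.136, -2.297, -0.0]
wrist_force: [-0.5, 1.2, 0.5]
grip_width: 39.5
grasp_force: 0.0
[ 96.2 533.8 425.9 202.5 110.8  60.9] 0.08761045770862097
```

```bash
python3 -m crank '[{"offset":[0,0,0],"rot":[0,0,0],"jaw":20},{"offset":[0,0,0],"rot":[0,0,0],"jaw":10},{"offset":[0,0,0],"rot":[0,0,0],"jaw":0},{"offset":[0,0,0],"rot":[0,0,0],"jaw":0},{"offset":[0,0,0],"rot":[0,0,0],"jaw":0},{"offset":[0,0,0],"rot":[0,0,0],"jaw":0}]'; python3 -m crank '[{"offset":[0,0,-0.3],"rot":[0,0,0],"jaw":0},{"offset":[0,0,-0.5],"rot":[0,0,0],"jaw":0},{"offset":[0,0,-0.6],"rot":[0,0,0],"jaw":0},{"offset":[0,0,-0.6],"rot":[0,0,0],"jaw":0},{"offset":[0,0,-0.6],"rot":[0,0,0],"jaw":0},{"offset":[0,0,-0.6],"rot":[0,0,0],"jaw":0},{"offset":[0,0,-0.6],"rot":[0,0,0],"jaw":0},{"offset":[0,0,-0.6],"rot":[0,0,0],"jaw":0},{"offset":[0,0,-0.6],"rot":[0,0,0],"jaw":0},{"offset":[0,0,-0.6],"rot":[0,0,0],"jaw":0},{"offset":[0,0,-0.6],"rot":[0,0,0],"jaw":0},{"offset":[0,0,-0.4],"rot":[0,0,0],"jaw":0},{"offset":[0,0,0],"rot":[0,0,0],"jaw":0}]'; python3 st.py 420 -60 290
python3 - <<'E'
from h import *
snap('scene','s2.png'); import cv2
E
```

```text
t: 6.6
ee_pos: [502.2, -299.6, 122.8]
ee_rot: [2.139, 2.298, 0.0]
wrist_force: [-0.7, 2.0, 6.2]
grip_width: 7.0
grasp_force: 59.7
t: 7.9
ee_pos: [502.2, -299.8, 288.5]
ee_rot: [2.138, 2.297, 0.0]
wrist_force: [0.6, 0.1, -2.5]
grip_width: 7.0
grasp_force: 58.6
t 7.9 q [-0.729, 0.301, 1.398, -0.0, 1.438, -0.8] p [502.2, -299.8, 288.5] F [0.6, 0.1, -2.5] w 7.0 g 58.6
R [[-0.072, 0.997, 0.003], [0.997, 0.072, -0.002], [-0.003, 0.003, -1.0]]
need units [ 9.804 -2.593 -0.094]
```

View pics/s2.png

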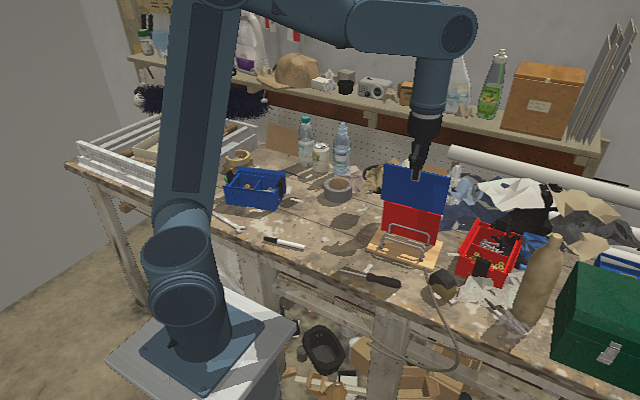

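The view shows the blue lid lifted clear (410,185) and the red lid still in the rack (412,225). I'll move to the free area and tilt a little to see how the wrist joints respond.

```bash
python3 -m crank '[{"offset":[0.89,-0.23,-0.1],"rot":[0,0,0],"jaw":0},{"offset":[0.89,-0.23,-0.1],"rot":[0,0,0],"jaw":0},{"offset":[0.89,-0.23,-0.1],"rot":[0,0,0],"jaw":0},{"offset":[0.89,-0.23,-0.1],"rot":[0,0,0],"jaw":0},{"offset":[0.89,-0.23,-0.1],"rot":[0,0,0],"jaw":0},{"offset":[0.89,-0.23,-0.1],"rot":[0,0,0],"jaw":0},{"offset":[0.89,-0.23,-0.1],"rot":[0,0,0],"jaw":0},{"offset":[0.89,-0.23,-0.1],"rot":[0,0,0],"jaw":0},{"offset":[0.89,-0.23,-0.1],"rot":[0,0,0],"jaw":0},{"offset":[0.89,-0.23,-0.1],"rot":[0,0,0],"jaw":0},{"offset":[0.89,-0.23,-0.1],"rot":[0,0,0],"jaw":0},{"offset":[0,0,0],"rot":[0,0,0],"jaw":0}]' >/dev/null; python3 st.py
python3 -m crank '[{"offset":[0,0,0],"rot":[0,1,0],"jaw":0},{"offset":[0,0,0],"rot":[0,1,0],"jaw":0},{"offset":[0,0,0],"rot":[0,0,0],"jaw":0}]' >/dev/null; python3 st.py
python3 -m crank '[{"offset":[0,0,0],"rot":[0,-1,0],"jaw":0},{"offset":[0,0,0],"rot":[0,-1,0],"jaw":0},{"offset":[0,0,0],"rot":[1,0,0],"jaw":0},{"offset":[0,0,0],"rot":[1,0,0],"jaw":0},{"offset":[0,0,0],"rot":[0,0,0],"jaw":0}]' >/dev/null; python3 st.py
```

```text
t 9.15 q [-0.4, -0.012, 1.707, 0.001, 1.446, -0.475] p [419.8, -56.9, 314.2] F [-0.5, -0.7, -1.1] w 6.8 g 58.6
R [[-0.074, 0.997, 0.0], [0.997, 0.074, 0.001], [0.001, 0.0, -1.0]]
t 9.45 q [-0.547, 0.035, 1.68, 0.171, 1.551, -0.63] p [421.1, -61.3, 313.1] F [0.1, -0.7, -2.9] w 7.0 g 58.6
R [[-0.067, 0.998, -0.016], [0.976, 0.069, 0.208], [0.209, -0.001, -0.978]]
t 9.95 q [-0.335, 0.127, 1.579, -0.085, 1.629, -0.405] p [422.3, -59.4, 312.8] F [-0.5, 0.7, -2.5] w 6.7 g 59.3
R [[-0.073, 0.975, -0.209], [0.997, 0.071, -0.017], [-0.002, -0.21, -0.978]]
```

```bash
cat > kin.py <<'E'
from h import *
from scipy.optimize import least_squares
import json
Rot=lambda a,t:R.from_euler(a,t).as_matrix()
lo=np.array([-3.14,-.91,.19,-1.22,.22,-3.12]);hi=np.array([3.14,2.08,2.58,4.36,2.71,3.12])
def fk(q,p):
    d1,a2,d4,dt,lat,a3=p
    B=Rot('z',q[0]);A=Rot('y',q[1]);F=Rot('y',q[1]+q[2])
    e=np.array([0,lat,d1])+A@[0,0,a2]; w=e+F@[a3,0,d4]
    T=B@F@Rot('z',q[3])@Rot('y',q[4])@Rot('z',q[5]+np.pi/2)
    return B@w+dt*T[:,2],T,B@e,B@w
L=[json.loads(l) for l in open('log.jsonl')]
g=least_squares(lambda p:np.concatenate([fk(l[0],p)[0]-l[1] for l in L]),[96,534,426,202,110,61]); P=g.x
if __name__=='__main__':
    print(np.round(P,1),np.abs(g.fun).max(),max(np.abs(fk(l[0],P)[1]-R.from_rotvec(l[2]).as_matrix()).max() for l in L))
def ik(pos,T,q0):
    f=lambda q:np.r_[(fk(q,P)[0]-pos)/100,(fk(q,P)[1]-T).ravel()]
    s=least_squares(f,np.clip(q0,lo+.01,hi-.01),bounds=(lo,hi)); return s.x,np.abs(s.fun).max()
E
cat > plan.py <<'E'
from kin import *
q0=[-.4,0,1.7,0,1.45,-.47]
th=np.radians(25)
for c in ((500,-40),(490,-80)):
  for az in (-80,-60,-40,-20,0,20,40,60,80):
    a=np.radians(az); h=np.array([np.cos(a),np.sin(a),0]); u=np.array([0,0,1.])
    z=h*np.cos(th)-u*np.sin(th); y=h*np.sin(th)+u*np.cos(th); x=np.cross(y,z)
    far=np.array([*c,0])+56*h; tcp=far-111*z
    for s4 in (0,1.5,3.1,-1):
        q,e=ik(tcp,np.c_[x,y,z],[-.4+az/100*0,0.3,2.0,s4,1.2,-.5])
        if e<.01: print(c,az,s4,np.round(q,2),'wrist',np.round(fk(q,P)[3]),'elb',np.round(fk(q,P)[2]),'tcp',np.round(tcp))
E
python3 kin.py; python3 plan.py
```

```text
[221.7 534.4 425.9 329.2 110.8  60.2] 9.663381206337363e-13 7.37257477290143e-16
(500, -40) -80 0 [ 0.38  0.8   1.88 -1.19  1.27  2.67] wrist [440. 298. 186.] elb [314. 247. 594.] tcp [492.   4.  47.]
(500, -40) -80 1.5 [ 0.38  0.8   1.88 -1.19  1.27  2.67] wrist [440. 298. 186.] elb [314. 247. 594.] tcp [492.   4.  47.]
(500, -40) -80 -1 [ 0.38  0.8   1.88 -1.19  1.27  2.67] wrist [440. 298. 186.] elb [314. 247. 594.] tcp [492.   4.  47.]
(500, -40) -40 1.5 [ 0.27  0.77  2.45  4.08  1.18 -3.07] wrist [237. 180. 186.] elb [329. 206. 606.] tcp [466. -11.  47.]
(500, -40) -40 3.1 [ 0.27  0.77  2.45  4.08  1.18 -3.07] wrist [237. 180. 186.] elb [329. 206. 606.] tcp [466. -11.  47.]
(500, -40) 40 0 [-1.15  0.74  2.32  1.26  1.16 -3.06] wrist [ 237. -260.  186.] elb [ 248. -285.  615.] tcp [466. -69.  47.]
(500, -40) 40 1.5 [-1.15  0.74  2.32  1.26  1.16 -3.06] wrist [ 237. -260.  186.] elb [ 248. -285.  615.] tcp [466. -69.  47.]
(500, -40) 40 -1 [-1.15  0.74  2.32  1.26  1.16 -3.06] wrist [ 237. -260.  186.] elb [ 248. -285.  615.] tcp [466. -69.  47.]
(500, -40) 60 0 [-1.04  0.76  2.03
[... 1426 characters left out ...]
 186.] elb [ 270. -282.  603.] tcp [ 468. -119.   47.]
(490, -80) 60 1.5 [-1.1   0.78  1.97  0.89  1.37 -2.81] wrist [ 319. -377.  186.] elb [ 270. -282.  603.] tcp [ 468. -119.   47.]
(490, -80) 60 -1 [-1.1   0.78  1.97  0.89  1.37 -2.81] wrist [ 319. -377.  186.] elb [ 270. -282.  603.] tcp [ 468. -119.   47.]
(490, -80) 80 0 [-0.96  0.85  1.7   0.7   1.58 -2.74] wrist [ 430. -418.  186.] elb [ 323. -265.  573.] tcp [ 482. -124.   47.]
(490, -80) 80 1.5 [-0.96  0.85  1.7   0.7   1.58 -2.74] wrist [ 430. -418.  186.] elb [ 323. -265.  573.] tcp [ 482. -124.   47.]
(490, -80) 80 -1 [-0.96  0.85  1.7   0.7   1.58 -2.74] wrist [ 430. -418.  186.] elb [ 323. -265.  573.] tcp [ 482. -124.   47.]
```

```bash
cat > plan2.py <<'E'
from kin import *
def pose(c,az,th,lift=0):
    a=np.radians(az);t=np.radians(th); h=np.array([np.cos(a),np.sin(a),0]); u=np.array([0,0,1.])
    z=h*np.cos(t)-u*np.sin(t); y=h*np.sin(t)+u*np.cos(t); x=np.cross(y,z)
    return np.array([*c,lift])+56*h-111*z,np.c_[x,y,z]
if __name__=='__main__':
  for c in ((500,-20),(500,-50)):
   for az in (40,50,60):
    for fin in (25,35):
     q=np.array(fk([-.4,-.01,1.7,0,1.45,-.47],P) and [-.4,-.01,1.7,0,1.45,-.47]); mx=0;bad=0
     seq=[(a,90) for a in np.linspace(4,az,8)]+[(az,t) for t in np.linspace(90,fin,20)]
     for i,(a,t) in enumerate(seq):
        tp,T=pose(c,a,t,90); qn,e=ik(tp,T,q); bad=max(bad,e); mx=max(mx,np.abs(qn-q).max()) if i else 0; q=qn
     tp,T=pose(c,az,fin,3); qn,e=ik(tp,T,q)
     print(c,az,fin,'bad %.3f step %.2f'%(bad,mx),np.round(q,2),'down',np.round(qn,2),round(e,3),np.round(tp),'wrist',np.round(fk(qn,P)[3]))
E
python3 plan2.py
```

```text
(500, -20) 40 25 bad 0.000 step 0.12 [-1.13  0.47  2.35  1.19  1.24 -2.81] down [-1.13  0.74  2.36  1.3   1.15 -3.09] 0.0 [466. -49.  50.] wrist [ 237. -240.  189.]
(500, -20) 40 35 bad 0.000 step 0.10 [-1.01  0.28  2.3   1.11  1.13 -2.52] down [-1.01  0.53  2.34  1.26  1.02 -2.83] 0.0 [473. -42.  67.] wrist [ 267. -216.  255.]
(500, -20) 50 25 bad 0.000 step 0.11 [-1.07  0.51  2.21  1.06  1.32 -2.73] down [-1.07  0.73  2.21  1.12  1.21 -2.95] 0.0 [471. -54.  50.] wrist [ 280. -283.  189.]
(500, -20) 50 35 bad 0.000 step 0.11 [-0.98  0.35  2.18  0.99  1.23 -2.51] down [-0.98  0.56  2.22  1.08  1.1  -2.74] 0.0 [478. -47.  67.] wrist [ 304. -253.  255.]
(500, -20) 60 25 bad 0.000 step 0.13 [-1.01  0.56  2.06  0.94  1.42 -2.68] down [-1.01  0.75  2.07  0.98  1.3  -2.85] 0.0 [478. -59.  50.] wrist [ 329. -317.  189.]
(500, -20) 60 35 bad 0.000 step 0.13 [-0.93  0.41  2.05  0.88  1.33 -2.51] down [-0.93  0.6   2.09  0.94  1.19 -2.69] 0.0 [483. -50.  67.] wrist [ 348. -284.  255.]
(500, -50) 40 25 bad 0.000 step 0.11 [-1.16  0.48  2.3   1.15  1.26 -2.78] down [-1.16  0.73  2.3   1.24  1.17
[... 179 characters left out ...]
73. -72.  67.] wrist [ 267. -246.  255.]
(500, -50) 50 25 bad 0.000 step 0.11 [-1.11  0.53  2.15  1.02  1.35 -2.71] down [-1.11  0.74  2.16  1.07  1.24 -2.9 ] 0.0 [471. -84.  50.] wrist [ 280. -313.  189.]
(500, -50) 50 35 bad 0.000 step 0.11 [-1.02  0.37  2.13  0.95  1.26 -2.5 ] down [-1.02  0.57  2.17  1.03  1.13 -2.72] 0.0 [478. -77.  67.] wrist [ 304. -283.  255.]
(500, -50) 60 25 bad 0.000 step 0.13 [-1.05  0.58  2.01  0.91  1.45 -2.66] down [-1.05  0.76  2.01  0.94  1.34 -2.82] 0.0 [478. -89.  50.] wrist [ 329. -347.  189.]
(500, -50) 60 35 bad 0.000 step 0.13 [-0.97  0.44  2.    0.85  1.36 -2.5 ] down [-0.97  0.61  2.04  0.9   1.23 -2.67] 0.0 [483. -80.  67.] wrist [ 348. -314.  255.]
```

```bash
python3 -m crank '[{"offset":[0,0,0],"rot":[-1,0,0],"jaw":0},{"offset":[0,0,0],"rot":[-1,0,0],"jaw":0},{"offset":[0,0,0],"rot":[0,0,-0.96],"jaw":0},{"offset":[0,0,0],"rot":[0,0,-0.96],"jaw":0},{"offset":[0,0,0],"rot":[0,0,-0.96],"jaw":0},{"offset":[0,0,0],"rot":[0,0,-0.96],"jaw":0},{"offset":[0,0,0],"rot":[0,0,-0.96],"jaw":0},{"offset":[0,0,0],"rot":[0,0,-0.96],"jaw":0},{"offset":[0,0,0],"rot":[0,0,-0.96],"jaw":0},{"offset":[0,0,0],"rot":[0,0,-0.96],"jaw":0},{"offset":[0,0,0],"rot":[0,0,0],"jaw":0}]' >/dev/null; python3 st.py
python3 -m crank '[{"offset":[0,0,0],"rot":[-0.9,0,0],"jaw":0},{"offset":[0,0,0],"rot":[-0.9,0,0],"jaw":0},{"offset":[0,0,0],"rot":[-0.9,0,0],"jaw":0},{"offset":[0,0,0],"rot":[-0.9,0,0],"jaw":0},{"offset":[0,0,0],"rot":[-0.9,0,0],"jaw":0},{"offset":[0,0,0],"rot":[-0.9,0,0],"jaw":0},{"offset":[0,0,0],"rot":[-0.9,0,0],"jaw":0},{"offset":[0,0,0],"rot":[-0.9,0,0],"jaw":0},{"offset":[0,0,0],"rot":[-0.9,0,0],"jaw":0},{"offset":[0,0,0],"rot":[-0.9,0,0],"jaw":0},{"offset":[0,0,0],"rot":[-0.9,0,0],"jaw":0},{"offset":[0,0,0],"rot":[0,0,0],"jaw":0},{"offset":[0,0,0],"rot":[0,0,0],"jaw":0}]' >/dev/null
cat > go.py <<'E'
import subprocess,sys
from plan2 import *
c=(float(sys.argv[1]),float(sys.argv[2]));tp,T=pose(c,*map(float,sys.argv[3:6]))
s=env.get_state(); r=R.from_rotvec(s['ee_rot']).as_matrix()
print('q',np.round(s['qpos'],2),'p',np.round(s['ee_pos'],1),'axes z',np.round(r[:,2],3),'y',np.round(r[:,1],3),'F',np.round(s['wrist_force'],1),'w',s['grip_width'],'t',s['t'])
print('target',np.round(tp,1),'units',np.round(r.T@(tp-s['ee_pos'])/25,2),'rot left(units)',np.round(np.degrees(R.from_matrix(r.T@T).as_rotvec())/6,2))
E
python3 go.py 500 -20 50 30 60; python3 -c "
from h import *
snap('scene','s3.png')"
```

```text
t 11.05 q [-0.404, -0.011, 1.707, -0.0, 1.443, -1.281] p [420.7, -59.7, 314.0] F [0.3, -0.4, -1.9] w 6.6 g 59.5
R [[-0.768, 0.64, 0.002], [0.64, 0.768, -0.002], [-0.003, 0.0, -1.0]]
q [-1.17  0.03  2.09  0.88  1.63 -2.27] p [420.9 -60.2 313.3] axes z [ 0.551  0.659 -0.512] y [0.33  0.391 0.859] F [ 0.3 -0.3 -1.8] w 6.498884909009858 t 12.35
target [474.2 -50.7 115.5] units [-1.41 -5.95  5.47] rot left(units) [-0.13 -0.02 -0.01]
```

View pics/s3.png

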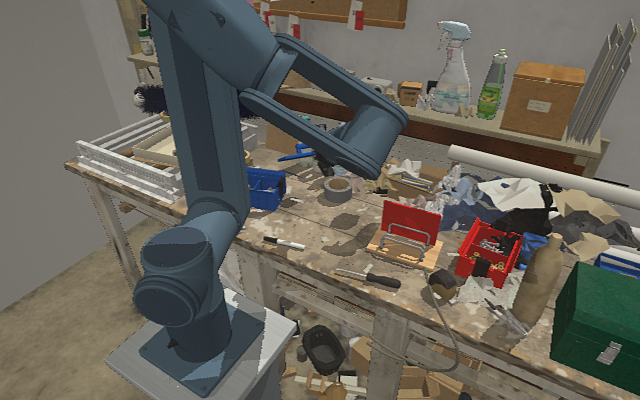

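The arm hides part of the view, but the lid shows nearly flat at (298,156) with its handle side up, and the red lid is undisturbed. Lowering now.

```bash
python3 -m crank '[{"offset":[-0.176,-0.744,0.684],"rot":[0,0,0],"jaw":0},{"offset":[-0.176,-0.744,0.684],"rot":[0,0,0],"jaw":0},{"offset":[-0.176,-0.744,0.684],"rot":[0,0,0],"jaw":0},{"offset":[-0.176,-0.744,0.684],"rot":[0,0,0],"jaw":0},{"offset":[-0.176,-0.744,0.684],"rot":[0,0,0],"jaw":0},{"offset":[-0.176,-0.744,0.684],"rot":[0,0,0],"jaw":0},{"offset":[-0.176,-0.744,0.684],"rot":[0,0,0],"jaw":0},{"offset":[-0.176,-0.744,0.684],"rot":[0,0,0],"jaw":0},{"offset":[0,0,0],"rot":[0,0,0],"jaw":0},{"offset":[0,0,0],"rot":[0,0,0],"jaw":0}]' >/dev/null; python3 go.py 500 -20 50 30 8; python3 - <<'E'
from h import *
p,d=snap('top','t3.png'); W=cloud('top',d)
m=mask(p,'blue'); m=box(m,265,130,370,260); Q=W[m]; Q=Q[~np.isnan(Q[:,0])]
print(len(Q)); 
if len(Q)>20:
    print(rect(Q),np.round(np.percentile(Q,[1,50,99],axis=0),1).tolist())
E
```

```text
q [-1.02  0.49  2.2   1.05  1.23 -2.69] p [475.3 -49.7 116.7] axes z [ 0.55   0.662 -0.51 ] y [0.326 0.392 0.86 ] F [-0.3  1.6 -1.2] w 6.669172713031724 t 13.4
target [474.2 -50.7  63.5] units [ 0.01 -1.86  1.03] rot left(units) [-0.11 -0.04  0.02]
1441
(array([505.7, -13.1]), array([ 93.5, 166. ]), 50.02) [[422.2, -90.0, 63.6], [506.8, -10.8, 102.2], [585.9, 63.5, 122.1]]
```

View pics/t3.png

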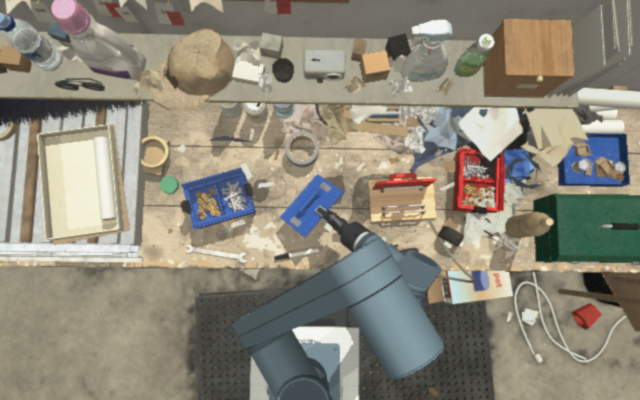

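The top view shows the lid at (312,205), clear of the tape (302,150), the pen and the rack. I'll bring the far edge down to the bench.

```bash
python3 -m crank '[{"offset":[0,-0.46,0.26],"rot":[0,0,0],"jaw":0},{"offset":[0,-0.46,0.26],"rot":[0,0,0],"jaw":0},{"offset":[0,-0.46,0.26],"rot":[0,0,0],"jaw":0},{"offset":[0,-0.46,0.26],"rot":[0,0,0],"jaw":0},{"offset":[0,0,0],"rot":[0,0,0],"jaw":0}]'; python3 -m crank '[{"offset":[0,-0.086,0.051],"rot":[0,0,0],"jaw":0},{"offset":[0,-0.086,0.051],"rot":[0,0,0],"jaw":0},{"offset":[0,-0.086,0.051],"rot":[0,0,0],"jaw":0},{"offset":[0,0,0],"rot":[0,0,0],"jaw":0}]';  python3 go.py 500 -20 50 30 0
```

```text
t: 13.95
ee_pos: [474.5, -51.5, 63.6]
ee_rot: [0.841, 2.322, 1.323]
wrist_force: [-0.2, 0.3, -1.5]
grip_width: 6.7
grasp_force: 59.7
t: 14.35
ee_pos: [475.2, -50.8, 58.1]
ee_rot: [0.839, 2.317, 1.329]
wrist_force: [-1.5, -3.0, 9.6]
grip_width: 6.7
grasp_force: 61.2
q [-1.03  0.64  2.22  1.11  1.15 -2.85] p [475.2 -50.8  58.1] axes z [ 0.554  0.662 -0.505] y [0.322 0.388 0.863] F [-1.5 -3.   9.6] w 6.67466851238843 t 14.35
target [474.2 -50.7  55.5] units [ 0.03 -0.1   0.03] rot left(units) [-0.05 -0.01  0.02]
```

```bash
python3 -m crank '[{"offset":[0,-0.22,0.0],"rot":[-0.47,0,0],"jaw":0},{"offset":[0,-0.22,0],"rot":[-0.47,0,0],"jaw":0},{"offset":[0,-0.22,0],"rot":[-0.47,0,0],"jaw":0},{"offset":[0,0,0],"rot":[0,0,0],"jaw":0},{"offset":[0,0,0],"rot":[0,0,0],"jaw":0}]';python3 go.py 500 -20 50 22 0
python3 -m crank '[{"offset":[0,0,0],"rot":[0,0,0],"jaw":12},{"offset":[0,0,0],"rot":[0,0,0],"jaw":18},{"offset":[0,0,0],"rot":[0,0,0],"jaw":22},{"offset":[0,0,0],"rot":[0,0,0],"jaw":22}]'
python3 -m crank '[{"offset":[0,-0.1,-0.28],"rot":[0,0,0],"jaw":22},{"offset":[0,-0.1,-0.28],"rot":[0,0,0],"jaw":22},{"offset":[0,-0.1,-0.28],"rot":[0,0,0],"jaw":22},{"offset":[0,-0.1,-0.28],"rot":[0,0,0],"jaw":22},{"offset":[0,-0.1,-0.28],"rot":[0,0,0],"jaw":22},{"offset":[0,-0.1,-0.28],"rot":[0,0,0],"jaw":22},{"offset":[0,-0.1,-0.28],"rot":[0,0,0],"jaw":22},{"offset":[0,0,0],"rot":[0,0,0],"jaw":22}]'
python3 - <<'E'
from h import *
p,d=snap('top','t4.png'); W=cloud('top',d)
m=mask(p,'blue'); m=box(m,265,130,370,260); Q=W[m]; Q=Q[~np.isnan(Q[:,0])]
print(len(Q),rect(Q),np.round(np.percentile(Q,[1,50,99],axis=0),1).tolist())
cv2.imwrite('pics/c4.png',cv2.resize(p[130:270,170:460,::-1],(725,350)))
E
```

```text
t: 14.85
ee_pos: [470.1, -56.6, 43.3]
ee_rot: [0.794, 2.186, 1.48]
wrist_force: [1.6, -1.3, 8.4]
grip_width: 6.7
grasp_force: 60.6
q [-1.1   0.8   2.2   1.12  1.25 -3.  ] p [470.1 -56.6  43.3] axes z [ 0.596  0.712 -0.371] y [0.238 0.285 0.929] F [ 1.6 -1.3  8.4] w 6.696864695834025 t 14.85
target [469.8 -55.9  41.6] units [ 0.02 -0.06  0.04] rot left(units) [ 0.03 -0.02  0.  ]
t: 15.25
ee_pos: [469.5, -56.8, 41.2]
ee_rot: [0.793, 2.193, 1.474]
wrist_force: [-0.8, -1.6, -1.1]
grip_width: 22.0
grasp_force: 0.4
t: 16.05
ee_pos: [435.9, -97.8, 43.4]
ee_rot: [0.795, 2.192, 1.473]
wrist_force: [0.1, 0.2, 0.1]
grip_width: 22.2
grasp_force: 0.0
1599 (array([499.6, -20.4]), array([107.3, 164.3]), 49.87) [[414.1, -101.8, -0.3], [497.4, -19.4, 7.9], [583.7, 61.4, 38.6]]
```

View pics/c4.png

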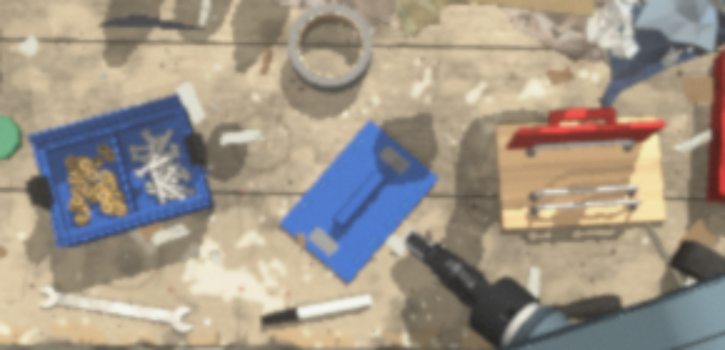

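The crop shows the lid lying flat and let go at crop (360,203), handle up with both grey pads visible; its centre is about (500,-20) with yaw 50°. The clouds agree. Next I retreat up and turn the tool down.

```bash
python3 -m crank '[{"offset":[0,0.5,-0.35],"rot":[0,0,0],"jaw":22},{"offset":[0,0.93,-0.37],"rot":[0,0,0],"jaw":22},{"offset":[0,0.93,-0.37],"rot":[0,0,0],"jaw":22},{"offset":[0,0.93,-0.37],"rot":[0,0,0],"jaw":22},{"offset":[0,0.93,-0.37],"rot":[0,0,0],"jaw":22},{"offset":[0,0.93,-0.37],"rot":[0,0,0],"jaw":22},{"offset":[0,0.93,-0.37],"rot":[0,0,0],"jaw":22},{"offset":[0,0.93,-0.37],"rot":[0,0,0],"jaw":22},{"offset":[0,0.93,-0.37],"rot":[0,0,0],"jaw":22}]' >/dev/null
python3 -m crank '[{"offset":[0,0,0],"rot":[0.95,0,0],"jaw":45},{"offset":[0,0,0],"rot":[0.95,0,0],"jaw":45},{"offset":[0,0,0],"rot":[0.95,0,0],"jaw":45},{"offset":[0,0,0],"rot":[0.95,0,0],"jaw":45},{"offset":[0,0,0],"rot":[0.95,0,0],"jaw":45},{"offset":[0,0,0],"rot":[0.95,0,0],"jaw":45},{"offset":[0,0,0],"rot":[0.95,0,0],"jaw":45},{"offset":[0,0,0],"rot":[0.95,0,0],"jaw":45},{"offset":[0,0,0],"rot":[0.95,0,0],"jaw":45},{"offset":[0,0,0],"rot":[0.95,0,0],"jaw":45},{"offset":[0,0,0],"rot":[0.95,0,0],"jaw":45},{"offset":[0,0,0],"rot":[0.92,0,0],"jaw":45},{"offset":[0,0,0],"rot":[0,0,0],"jaw":45},{"offset":[0,0,0],"rot":[0,0,0],"jaw":45}]' >/dev/null
python3 go.py 500 -20 50 90 0
python3 - <<'E'
from h import *
for n,b in(('top',(265,130,370,260)),('scene',(270,150,400,260))):
    p,d=snap(n,n+'5.png'); W=cloud(n,d); m=box(mask(p,'blue'),*b); Q=W[m]; Q=Q[~np.isnan(Q[:,0])]
    Q=Q[(Q[:,2]<60)&(np.hypot(Q[:,0]-500,Q[:,1]+20)<110)]
    print(n,len(Q),rect(Q)); H=Q[(Q[:,2]>26)]; print(' handle',len(H),rect(H),H.mean(0))
    # box rims: contour of z>70
    bb=(175,160,265,235) if n=='top' else (215,150,295,215)
    Q=W[box(mask(p,'blue'),*bb)]; Q=Q[(Q[:,2]>60)&(Q[:,2]<95)]; print(' box',len(Q),rect(Q))
    # clips: black
    h=cv2.cvtColor(p,cv2.COLOR_RGB2HSV); Q=W[box(h[...,2]<55,*bb)]; Q=Q[(Q[:,2]>75)&(Q[:,2]<105)]
    f=(Q[:,1]>258); print(' clips',Q[f].mean(0),Q[~f].mean(0),f.sum(),(~f).sum())
E
```

```text
q [-0.47  0.07  1.76 -0.    1.31 -1.34] p [434.7 -96.8 257.9] axes z [-0.004 -0.002 -1.   ] y [ 0.638  0.77  -0.005] F [-0.1  0.6 -0.6] w 45.31226866902106 t 18.4
target [536.   22.9 111. ] units [-0.08  6.3   5.85] rot left(units) [-0.05 -0.02  0.06]
top 897 (array([499.4, -20.6]), array([106.9, 163.9]), 49.79)
 handle 114 (array([499.9, -19.6]), array([15.7, 77.3]), 50.88) [496.02404345 -15.62077649  34.66513346]
 box 307 (array([521.1, 257.6]), array([130.2, 178.3]), 16.55)
 clips [nan nan nan] [545.5495899  172.13430492  87.94870028] 0 1
scene 1071 (array([494.9, -22.3]), array([116. , 170.2]), 50.04)
 handle 114 (array([494.9, -20.7]), array([20.8, 79.1]), 49.24) [493.09066339 -21.14162107  32.27037694]
 box 490 (array([520.6, 257.2]), array([142. , 185.5]), 17.11)
 clips [492.03745833 346.7321128   84.13218963] [543.55400213 163.62257672  86.8387645 ] 42 22<stdin>:11: RuntimeWarning: Mean of empty slice.
  ret = um.true_divide(
```

```bash
python3 -m crank '[{"offset":[-0.01,0.806,0.4],"rot":[0,0,0],"jaw":45},{"offset":[-0.01,0.806,0.8],"rot":[0,0,0],"jaw":45},{"offset":[-0.01,0.806,0.8],"rot":[0,0,0],"jaw":45},{"offset":[-0.01,0.806,0.8],"rot":[0,0,0],"jaw":45},{"offset":[-0.01,0.806,0.8],"rot":[0,0,0],"jaw":45},{"offset":[0,0,0.4],"rot":[0,0,0],"jaw":45},{"offset":[0,0,0],"rot":[0,0,0.06],"jaw":45},{"offset":[0,0,0],"rot":[0,0,0],"jaw":45}]' >/dev/null; python3 st.py 500 -20 38
```

```text
t 19.3 q [-0.266, 0.263, 1.788, -0.006, 1.093, -1.131] p [499.6, -23.0, 158.2] F [-0.6, -0.0, 0.5] w 45.0 g 0.0
R [[-0.763, 0.646, -0.004], [0.646, 0.763, -0.005], [0.0, -0.006, -1.0]]
need units [0.065 0.132 4.808]
```

```bash
python3 -m crank '[{"offset":[0.06,0.1,0.8],"rot":[0,0,0],"jaw":45},{"offset":[0,0,0.8],"rot":[0,0,0],"jaw":45},{"offset":[0,0,0.8],"rot":[0,0,0],"jaw":45},{"offset":[0,0,0.8],"rot":[0,0,0],"jaw":45},{"offset":[0,0,0.8],"rot":[0,0,0],"jaw":45},{"offset":[0,0,0.4],"rot":[0,0,0],"jaw":45},{"offset":[0,0,0.3],"rot":[0,0,0],"jaw":45},{"offset":[0,0,0],"rot":[0,0,0],"jaw":45},{"offset":[0,0,0],"rot":[0,0,0],"jaw":45}]'; python3 -m crank '[{"offset":[0,0,0],"rot":[0,0,0],"jaw":30},{"offset":[0,0,0],"rot":[0,0,0],"jaw":20},{"offset":[0,0,0],"rot":[0,0,0],"jaw":5},{"offset":[0,0,0],"rot":[0,0,0],"jaw":5},{"offset":[0,0,0],"rot":[0,0,0],"jaw":5},{"offset":[0,0,0],"rot":[0,0,0],"jaw":5}]'; python3 st.py
python3 - <<'E'
from h import *
s=env.get_state();print(s['ee_pos'])
for n,b in(('top',(265,130,370,260)),('scene',(270,150,400,260))):
    p,d=snap(n,n+'6.png'); W=cloud(n,d); m=box(mask(p,'blue'),*b); Q=W[m]; Q=Q[~np.isnan(Q[:,0])]
    Q=Q[(Q[:,2]<60)&(np.hypot(Q[:,0]-500,Q[:,1]+20)<110)]
    print(n,len(Q),rect(Q))
E
```

```text
t: 20.2
ee_pos: [500.6, -19.9, 41.1]
ee_rot: [-1.079, -2.95, 0.009]
wrist_force: [-0.4, 0.2, 1.4]
grip_width: 45.1
grasp_force: 0.0
t: 20.8
ee_pos: [500.5, -19.7, 41.2]
ee_rot: [-1.078, -2.95, 0.009]
wrist_force: [-1.4, -0.4, 5.0]
grip_width: 14.7
grasp_force: 59.5
t 20.8 q [-0.258, 0.429, 1.902, -0.008, 0.811, -1.123] p [500.5, -19.7, 41.2] F [-1.4, -0.4, 5.0] w 14.7 g 59.5
R [[-0.764, 0.645, -0.003], [0.645, 0.764, -0.005], [-0.001, -0.006, -1.0]]
[500.51492134 -19.687267    41.15741443]
top 439 (array([483.5, -27. ]), array([ 80.2, 179. ]), 8.12)
scene 966 (array([496.4, -19.6]), array([114.8, 168.5]), 50.35)
```

```bash
python3 -m crank '[{"offset":[0,0,-0.4],"rot":[0,0,0],"jaw":5},{"offset":[0,0,-0.8],"rot":[0,0,0],"jaw":5},{"offset":[0,0,-0.8],"rot":[0,0,0.6],"jaw":5},{"offset":[0,0,-0.8],"rot":[0,0,0.7],"jaw":5},{"offset":[0,0,-0.8],"rot":[0,0,0.7],"jaw":5},{"offset":[0,0,-0.8],"rot":[0,0,0.7],"jaw":5},{"offset":[0,0,-0.6],"rot":[0,0,0.7],"jaw":5},{"offset":[0,0,0],"rot":[0,0,0.7],"jaw":5},{"offset":[0,0,0],"rot":[0,0,0.7],"jaw":5},{"offset":[0,0,0],"rot":[0,0,0.73],"jaw":5}]' >/dev/null
python3 -m crank '[{"offset":[0.4,0.2,0],"rot":[0,0,0],"jaw":5},{"offset":[0.8,0.31,0],"rot":[0,0,0],"jaw":5},{"offset":[0.8,0.31,0],"rot":[0,0,0],"jaw":5},{"offset":[0.8,0.31,0],"rot":[0,0,0],"jaw":5},{"offset":[0.8,0.31,0],"rot":[0,0,0],"jaw":5},{"offset":[0.8,0.31,0],"rot":[0,0,0],"jaw":5},{"offset":[0.8,0.31,0],"rot":[0,0,0],"jaw":5},{"offset":[0.8,0.31,0],"rot":[0,0,0],"jaw":5},{"offset":[0.8,0.31,0],"rot":[0,0,0],"jaw":5},{"offset":[0.8,0.31,0],"rot":[0,0,0],"jaw":5},{"offset":[0.8,0.31,0],"rot":[0,0,0],"jaw":5},{"offset":[0.8,0.31,0],"rot":[0,0,0],"jaw":5},{"offset":[0.8,0.31,0],"rot":[0,0,0],"jaw":5},{"offset":[0.36,0.1,0],"rot":[0,0,0],"jaw":5},{"offset":[0,0,0],"rot":[0,0,0],"jaw":5},{"offset":[0,0,0],"rot":[0,0,0],"jaw":5}]' >/dev/null;python3 st.py 520.7 257.4 121
python3 - <<'E'
from h import *
from plant import env
s=env.get_state(); r=R.from_rotvec(s['ee_rot']).as_matrix(); print('yaw',np.degrees(np.arctan2(r[1,1],r[0,1])))
for n,b in(('top',(150,130,300,260)),('scene',(190,110,340,230))):
    p,d=snap(n,n+'7.png'); W=cloud(n,d); m=box(mask(p,'blue'),*b); Q=W[m]; Q=Q[~np.isnan(Q[:,0])]
    H=Q[(Q[:,2]>100)&(Q[:,2]<185)]; print(n,'lid',len(H),rect(H),H[:,2].mean())
a=cv2.imread('pics/top7.png')[130:270,150:340];b=cv2.imread('pics/scene7.png')[100:240,170:360]
cv2.imwrite('pics/c7.png',cv2.resize(np.hstack([a,b]),(798,294)))
E
```

```text
t 23.5 q [0.269, 0.395, 1.578, -0.004, 1.175, -0.021] p [522.2, 257.7, 163.8] F [0.1, -0.8, -1.3] w 14.9 g 58.7
R [[-0.288, 0.958, -0.005], [0.958, 0.288, -0.005], [-0.004, -0.006, -1.0]]
need units [ 0.012 -0.049  1.711]
yaw 16.72483060561902
top lid 1143 (array([522.3, 258.5]), array([110.7, 170.2]), 16.92) 131.0472918333687
scene lid 775 (array([519.7, 257.2]), array([119.8, 169.9]), 16.41) 131.18868748098538
```

View pics/c7.png

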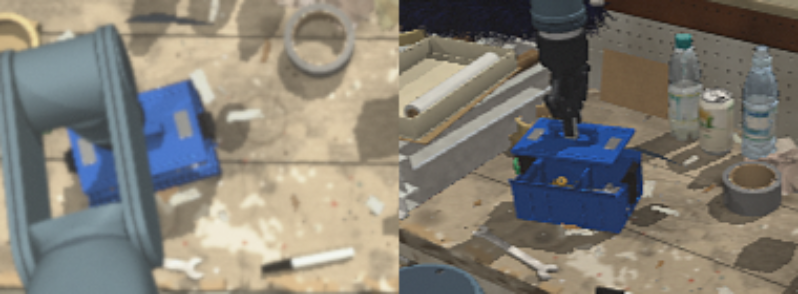

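The lid hangs level and centred over the box (left panel: lid at (145,145); right panel: lid at (575,140) above the box). Lowering with a small correction.

```bash
python3 -m crank '[{"offset":[0.01,-0.05,0.4],"rot":[0,0,-0.05],"jaw":5},{"offset":[0,0,0.5],"rot":[0,0,0],"jaw":5},{"offset":[0,0,0.5],"rot":[0,0,0],"jaw":5},{"offset":[0,0,0.3],"rot":[0,0,0],"jaw":5},{"offset":[0,0,0.1],"rot":[0,0,0],"jaw":5},{"offset":[0,0,0],"rot":[0,0,0],"jaw":5}]'; python3 -m crank '[{"offset":[0,0,0.1],"rot":[0,0,0],"jaw":5},{"offset":[0,0,0.1],"rot":[0,0,0],"jaw":5},{"offset":[0,0,0],"rot":[0,0,0],"jaw":5}]'; python3 st.py 520.7 257.4 101
```

```text
t: 24.2
ee_pos: [520.7, 257.7, 118.3]
ee_rot: [-1.869, -2.523, 0.011]
wrist_force: [-1.0, 1.5, -1.1]
grip_width: 14.7
grasp_force: 58.8
t: 24.5
ee_pos: [522.2, 257.7, 114.9]
ee_rot: [1.869, 2.523, -0.007]
wrist_force: [0.0, 0.3, 2.7]
grip_width: 14.9
grasp_force: 59.3
t 24.5 q [0.269, 0.445, 1.634, -0.004, 1.065, -0.025] p [522.2, 257.7, 114.9] F [0.0, 0.3, 2.7] w 14.9 g 59.3
R [[-0.292, 0.956, -0.001], [0.956, 0.292, -0.004], [-0.004, -0.002, -1.0]]
need units [ 0.006 -0.059  0.557]
```

```bash
python3 -m crank '[{"offset":[0,0,0.12],"rot":[0,0,0],"jaw":5},{"offset":[0,0,0.1],"rot":[0,0,0],"jaw":5},{"offset":[0,0,0],"rot":[0,0,0],"jaw":5}]'; python3 -m crank '[{"offset":[0,0,0.1],"rot":[0,0,0],"jaw":5},{"offset":[0,0,0.1],"rot":[0,0,0],"jaw":5},{"offset":[0,0,0],"rot":[0,0,0],"jaw":5}]'
```

```text
t: 24.8
ee_pos: [522.7, 258.0, 109.9]
ee_rot: [1.868, 2.523, -0.005]
wrist_force: [-0.1, 2.3, 6.3]
grip_width: 14.9
grasp_force: 59.8
t: 25.1
ee_pos: [522.3, 258.5, 105.0]
ee_rot: [1.869, 2.523, -0.004]
wrist_force: [1.2, 2.0, 2.3]
grip_width: 14.2
grasp_force: 59.6
```

```bash
python3 -m crank '[{"offset":[0,0,0.1],"rot":[0,0,0],"jaw":5},{"offset":[0,0,0.1],"rot":[0,0,0],"jaw":5},{"offset":[0,0,0],"rot":[0,0,0],"jaw":5}]';python3 -m crank '[{"offset":[0,0,0.08],"rot":[0,0,0],"jaw":5},{"offset":[0,0,0.08],"rot":[0,0,0],"jaw":5},{"offset":[0,0,0],"rot":[0,0,0],"jaw":5}]'; python3 - <<'E'
from h import *
for n,b in(('top',(150,130,300,260)),('scene',(190,110,340,230))):
    p,d=snap(n,n+'8.png'); W=cloud(n,d); m=box(mask(p,'blue'),*b); Q=W[m]; Q=Q[~np.isnan(Q[:,0])]
    # lid-frame coords
    c=np.array([521.5,257.7]); a=np.radians(17); X=(Q[:,:2]-c)@[np.cos(a),np.sin(a)]; Y=(Q[:,:2]-c)@[-np.sin(a),np.cos(a)]
    for y0 in(-80,-60,-40,40,60,80):
        k=(abs(Y-y0)<8)&(abs(X)<40); print(n,y0,k.sum(),np.round(np.median(Q[k,2]),1) if k.any() else '')
E
```

```text
t: 25.4
ee_pos: [522.5, 257.6, 101.0]
ee_rot: [1.868, 2.522, -0.005]
wrist_force: [-2.7, -1.8, 15.4]
grip_width: 14.6
grasp_force: 61.5
t: 25.7
ee_pos: [522.6, 257.5, 100.7]
ee_rot: [1.867, 2.522, -0.003]
wrist_force: [-11.6, -4.2, 41.4]
grip_width: 14.8
grasp_force: 65.3
top -80 53 66.4
top -60 84 67.5
top -40 148 67.6
top 40 45 68.5
top 60 46 67.2
top 80 85 66.8
scene -80 63 52.8
scene -60 33 66.0
scene -40 81 66.9
scene 40 45 67.9
scene 60 32 65.5
scene 80 41 66.2
```

The force rose sharply at the expected seat height and both ends read about 67–68 mm. I'll let go, rise, and press each end too.

```bash
python3 -m crank '[{"offset":[0,0,-0.15],"rot":[0,0,0],"jaw":5},{"offset":[0,0,0],"rot":[0,0,0],"jaw":25},{"offset":[0,0,0],"rot":[0,0,0],"jaw":45},{"offset":[0,0,0],"rot":[0,0,0],"jaw":45},{"offset":[0,0,0],"rot":[0,0,0],"jaw":45},{"offset":[0,0,-0.4],"rot":[0,0,0],"jaw":45},{"offset":[0,0,-0.8],"rot":[0,0,0],"jaw":45},{"offset":[0,0,-0.8],"rot":[0,0,0],"jaw":0},{"offset":[0,0,0],"rot":[0,0,0],"jaw":0},{"offset":[0,0,0],"rot":[0,0,0],"jaw":0},{"offset":[0,0,0],"rot":[0,0,0],"jaw":0},{"offset":[0,0,0],"rot":[0,0,0],"jaw":0}]';python3 st.py 503.4 317 150; python3 -c "
from h import *
s=env.get_state();r=R.from_rotvec(s['ee_rot']).as_matrix()
print((r.T@(np.array([539.7,198.3,150])-s['ee_pos']))/25)"
```

```text
t: 27.0
ee_pos: [520.6, 257.5, 147.1]
ee_rot: [-1.869, -2.523, 0.012]
wrist_force: [-0.9, -0.3, -0.3]
grip_width: -0.1
grasp_force: 0.0
t 27.0 q [0.27, 0.41, 1.6, -0.004, 1.139, -0.025] p [520.6, 257.5, 147.1] F [-0.9, -0.3, -0.3] w -0.1 g 0.0
R [[-0.292, 0.957, -0.006], [0.957, 0.292, -0.005], [-0.003, -0.007, -1.0]]
need units [ 2.475  0.035 -0.124]
[-2.48961281  0.03988784 -0.10736935]
```

```bash
python3 -m crank '[{"offset":[0.62,0.01,0],"rot":[0,0,0],"jaw":0},{"offset":[0.62,0.01,0],"rot":[0,0,0],"jaw":0},{"offset":[0.62,0,0],"rot":[0,0,0],"jaw":0},{"offset":[0.62,0,0],"rot":[0,0,0],"jaw":0},{"offset":[0,0,0.7],"rot":[0,0,0],"jaw":0},{"offset":[0,0,0.7],"rot":[0,0,0],"jaw":0},{"offset":[0,0,0.5],"rot":[0,0,0],"jaw":0},{"offset":[0,0,0.15],"rot":[0,0,0],"jaw":0},{"offset":[0,0,0],"rot":[0,0,0],"jaw":0}]';python3 -m crank '[{"offset":[0,0,0.08],"rot":[0,0,0],"jaw":0},{"offset":[0,0,0.06],"rot":[0,0,0],"jaw":0},{"offset":[0,0,0],"rot":[0,0,0],"jaw":0}]'
```

```text
t: 27.9
ee_pos: [503.0, 317.2, 96.1]
ee_rot: [-1.869, -2.524, 0.012]
wrist_force: [-0.1, -0.1, -0.6]
grip_width: -0.1
grasp_force: 0.0
t: 28.2
ee_pos: [503.7, 316.9, 93.6]
ee_rot: [1.87, 2.524, -0.009]
wrist_force: [0.4, 0.5, 0.2]
grip_width: -0.0
grasp_force: 0.0
```

```bash
python3 -m crank '[{"offset":[0,0,0.06],"rot":[0,0,0],"jaw":0},{"offset":[0,0,0.06],"rot":[0,0,0],"jaw":0},{"offset":[0,0,0],"rot":[0,0,0],"jaw":0}]';python3 -m crank '[{"offset":[0,0,0.05],"rot":[0,0,0],"jaw":0},{"offset":[0,0,0],"rot":[0,0,0],"jaw":0}]'
```

```text
t: 28.5
ee_pos: [503.9, 317.0, 93.0]
ee_rot: [1.869, 2.524, -0.007]
wrist_force: [-5.4, -3.3, 16.4]
grip_width: -0.1
grasp_force: 8.1
t: 28.7
ee_pos: [503.9, 317.0, 93.0]
ee_rot: [1.869, 2.524, -0.006]
wrist_force: [-7.3, -3.8, 24.5]
grip_width: -0.4
grasp_force: 12.1
```

```bash
python3 -m crank '[{"offset":[0,0,-0.36],"rot":[0,0,0],"jaw":0},{"offset":[0,0,-1],"rot":[0,0,0],"jaw":0},{"offset":[0,0,-1],"rot":[0,0,0],"jaw":0},{"offset":[-0.83,0,0],"rot":[0,0,0],"jaw":0},{"offset":[-0.83,0,0],"rot":[0,0,0],"jaw":0},{"offset":[-0.83,0,0],"rot":[0,0,0],"jaw":0},{"offset":[-0.83,0,0],"rot":[0,0,0],"jaw":0},{"offset":[-0.83,0,0],"rot":[0,0,0],"jaw":0},{"offset":[-0.83,0,0],"rot":[0,0,0],"jaw":0},{"offset":[0,0,0],"rot":[0,0,0],"jaw":0},{"offset":[0,0,0.7],"rot":[0,0,0],"jaw":0},{"offset":[0,0,0.7],"rot":[0,0,0],"jaw":0},{"offset":[0,0,0.5],"rot":[0,0,0],"jaw":0},{"offset":[0,0,0.2],"rot":[0,0,0],"jaw":0},{"offset":[0,0,0.1],"rot":[0,0,0],"jaw":0},{"offset":[0,0,0],"rot":[0,0,0],"jaw":0}]';python3 -m crank '[{"offset":[0,0,0.06],"rot":[0,0,0],"jaw":0},{"offset":[0,0,0.06],"rot":[0,0,0],"jaw":0},{"offset":[0,0,0],"rot":[0,0,0],"jaw":0}]'
```

```text
t: 30.3
ee_pos: [539.9, 198.1, 93.7]
ee_rot: [-1.869, -2.525, 0.009]
wrist_force: [0.3, -0.3, 0.2]
grip_width: 0.1
grasp_force: 0.0
t: 30.6
ee_pos: [540.4, 198.1, 93.0]
ee_rot: [1.869, 2.524, -0.007]
wrist_force: [-3.9, -0.0, 14.5]
grip_width: 0.1
grasp_force: 7.1
```

Another small press, then up and away for a look.

```bash
python3 -m crank '[{"offset":[0,0,0.06],"rot":[0,0,0],"jaw":0},{"offset":[0,0,0],"rot":[0,0,0],"jaw":0}]';python3 -m crank '[{"offset":[0,0,-0.5],"rot":[0,0,0],"jaw":0},{"offset":[0,0,-0.9],"rot":[0,0,0],"jaw":0},{"offset":[0,0,-0.9],"rot":[0,0,0],"jaw":0},{"offset":[0,0,-0.9],"rot":[0,0,0],"jaw":0},{"offset":[0,0,-0.9],"rot":[0,0,0],"jaw":0},{"offset":[-0.9,-0.2,0],"rot":[0,0,0],"jaw":0},{"offset":[-0.9,-0.2,0],"rot":[0,0,0],"jaw":0},{"offset":[-0.9,-0.2,0],"rot":[0,0,0],"jaw":0},{"offset":[-0.9,-0.2,0],"rot":[0,0,0],"jaw":0},{"offset":[-0.9,-0.2,0],"rot":[0,0,0],"jaw":0},{"offset":[-0.9,-0.2,0],"rot":[0,0,0],"jaw":0},{"offset":[-0.9,-0.2,0],"rot":[0,0,0],"jaw":0},{"offset":[-0.9,-0.2,0],"rot":[0,0,0],"jaw":0},{"offset":[-0.9,-0.2,0],"rot":[0,0,0],"jaw":0},{"offset":[-0.9,-0.2,0],"rot":[0,0,0],"jaw":0},{"offset":[0,0,0],"rot":[0,0,0],"jaw":0},{"offset":[0,0,0],"rot":[0,0,0],"jaw":0}]'; python3 - <<'E'
from h import *
for n,b in(('top',(150,130,300,260)),('scene',(190,110,340,230))):
    p,d=snap(n,n+'9.png'); W=cloud(n,d); m=box(mask(p,'blue'),*b); Q=W[m]; Q=Q[~np.isnan(Q[:,0])]
    c=np.array([521,257.5]); a=np.radians(17); X=(Q[:,:2]-c)@[np.cos(a),np.sin(a)]; Y=(Q[:,:2]-c)@[-np.sin(a),np.cos(a)]
    for y0 in(-75,-50,50,75):
        k=(abs(Y-y0)<8)&(abs(X)<40); print(n,y0,k.sum(),np.round(np.median(Q[k,2]),1) if k.any() else '')
a=cv2.imread('pics/top9.png')[150:240,165:275];b=cv2.imread('pics/scene9.png')[140:230,200:310]
cv2.imwrite('pics/c9.png',cv2.resize(np.hstack([a,b]),(792,324)))
E
```

```text
t: 30.8
ee_pos: [540.5, 198.2, 93.0]
ee_rot: [1.868, 2.523, -0.006]
wrist_force: [-7.2, -1.3, 24.0]
grip_width: -0.1
grasp_force: 12.2
t: 32.5
ee_pos: [558.0, -31.7, 192.7]
ee_rot: [-1.872, -2.523, 0.009]
wrist_force: [-0.1, -0.8, 0.7]
grip_width: -0.1
grasp_force: 0.0
top -75 77 67.1
top -50 132 67.2
top 50 132 66.5
top 75 101 67.7
scene -75 30 66.3
scene -50 49 65.9
scene 50 34 66.1
scene 75 43 66.1
```

View pics/c9.png

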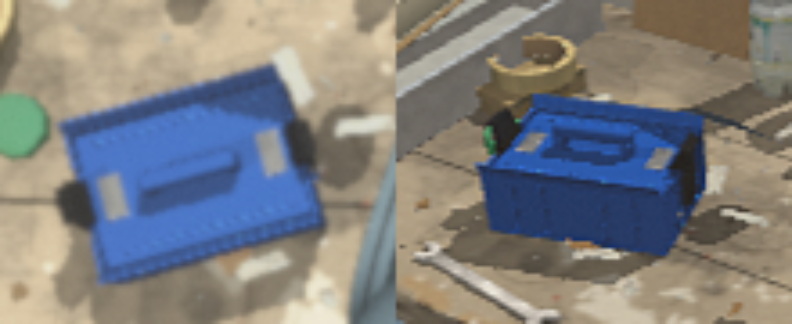

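The lid sits level inside the box rims (left panel, centre (192,180)), and both clips at (78,203) and (300,147) overlap the lid's ends. Handing in.

```bash
python3 -c "
from plant import env
print(env.finish_job())"
```

```text
the job is handed in; nothing more can be done
None
```

The blue lid is seated in the blue box with its handle up, both ends fully home and both clips over it. The red lid and the other things on the bench look undisturbed, and the job is handed in at about 33 s; the hand-in returned no verdict.

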